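# Battery on, lamp out: light up the pack under repair

### The arm

A 6-joint arm with a two-finger parallel gripper is mounted at the origin on the work surface. World frame = base frame: x ahead of the robot, y to its left, z up, the work surface at z = 0. Lengths are in m, angles in degrees, forces in N, time in s.
With the tool pointing down it reaches from about 0.3 to 0.75 m from the base axis. Payload 8.5 kg.
Tool frame: the origin (TCP) lies midway between the tips of the shut fingers; the grasp point (between the pads) lies 19 mm behind it; z points along the fingers, y is the line along which they close (so a half turn about z gives the same grasp; the last joint's range is limited). The gripper opens to 85 mm and grips with 20 to 120 N. Pads are 22 mm wide; open, the fingers measure 114 mm over their backs; the gripper's body (76 mm by 85 mm) begins 54 mm behind the grasp point. The pads swing forward as they close: fully open they stand 13 mm farther back than shut.
Start: joints at [53.44, 21.807, 74.336, -0, 83.858, -12.336], TCP at [0.226, 0.502, 0.231] pointing down, gripper open.
Joint ranges: [-178.18, 178.18], [-50.72, 133.34], [12.68, 142.11], [-81.47, 261.47], [9.98, 163.14], [-165.26, 165.26]. Speed limits (degrees/s): [136.94, 136.94, 180, 180, 180, 180].

### API

Orientations are given as a 3x3 rotation matrix whose columns are the frame's x, y, z axes.
In Python, from rig import observe, optics, order, spotter gives the robot as it stands.
- The arm moves only by the tool move_arm, never from a script. Its argument "series" is text: rows parted by semicolons, each of 5 numbers parted by spaces: the shift along the tool's x, y, z in cm, then the turn about the tool's z in degrees, then the opening, from -1 (shut) to 1 (fully open). A call has 1 to 8 rows; each row is the pose to reach, as a shift and turn from the pose commanded when the call began, along the tool's axes at that moment; what a row does not reach only later rows make up. A row lasts 1/8 s, in which the tool goes at most 62.5 mm and 10.7 degrees, less where a joint would pass 70% of its speed; a pose out of reach is approached as far as the arm can. A call with a gripper value outside its range is refused whole. The fingers move at their own pace and stop on an object; "force" is the grip in N (left out, the last holds). Time passes only in rows, so rows that repeat a pose let the fingers close. It gives the time, the measured TCP pose, the force, the opening and the grip force at its end, in the units of the state.
- observe(): the state, without advancing time (a new reading comes with each control period).
- optics.get_image(name): name is "side" or "top" or "wrist"; returns a dict with "pixels" (480x640x3 uint8, blue, green, red), "camera_matrix" (3x3 intrinsics, pixels), "dist" ([k1, k2, p1, p2, k3] as OpenCV has them; the pictures are not rectified), "rvec" (rotation vector, rad) and "tvec" (3), from world to camera coordinates, as OpenCV has them. Camera axes: x right, y down, z forward; pixel columns grow to the right and rows downward; lengths in m; the calibration is good to about 2 mm. A picture is of the moment at which its call begins. There is no depth.
- order.close_job(): hands the job in; it is judged then, once.
Trained networks look in the newest picture that a camera, given by its name, has taken for a name from the list of things; names that differ only in an ending like _2 or _b are one class to them, and where a whole thing is asked for, a point or a joint stands for the part that bears it (a point fixed in the world has none). Each returns a list of dicts, best first, with "score" (0 to 1); they miss things now and then, are a little off and sometimes report something else, mostly with a low value. They report only what shows in the picture. A call takes as long as a camera call.
- spotter.find_in(thing, camera): "point" ([x, y, z] in m, in world coordinates, good to about 4 mm: the middle of the surface that is visible of it).
- spotter.cut_out(thing, camera): "pixels" (480x640 bool, what is visible of it).
- spotter.mark_of(thing, camera): "point" ([x, y, z] in m, in world coordinates, good to about 4 mm: a listed point, or the origin of a listed thing).
The state is a dict: "time_s": time; "q": joint angles; "qvel": joint speeds; "joint_efforts": joint torques, N m; "position": TCP position; "tool_rot": TCP orientation; "ft_force": force on the tool from outside, world axes, zero at the start; "wrist_torque": the same for the moment, N m; "grip_width": finger opening in m; "gripper_force": force on a finger pad.
Only numpy, scipy, OpenCV 4.12 (cv2) and the standard library are available. Lean on these libraries where they do the work, as an engineer would, in place of code of your own. Each camera call takes 0.05 s, during which the arm holds its last target. There are 200 camera calls.

### The job

Slide the battery down onto the rail on the back of the work lamp, fully home so that the detent clicks, while the lamp stands in its dock. Then grip the lamp itself (not the battery), draw it up out of the dock and finish holding it: raised clear of everything, leaned over by about 45 degrees with the lens looking down at the middle of the pack under repair from about 20 cm away. Do not put it down or let go at the end, and leave the other things on the bench where they are.

Things in the scene. Friction and masses are not known exactly. Their poses are not given: they have to be found in the camera images.
- lamp: White block-shaped work lamp, loose, upright in the dock: 44 (x) x 50 (y) x 165 (z) mm, about 0.32 kg (0.8 to 1.2 times that). Origin: centre of its underside, z up through its top. Round lens on its own -x face, dark steel battery rail on its +x face (see shoe_stop). Grip it on its plain +-y faces, 50 mm apart, near the top; the rail and battery leave these free.
- battery: Grey block with a black T rib (see rib_foot) on its own -x face, loose, upright on the bench: block 40 (x) x 54 (y) x 85 (z) mm, about 0.26 kg (0.8 to 1.2 times that). Origin: centre of the block's underside, z up. Grip on its +-y faces, 54 mm apart, near the top. Home on the lamp its axes point as the lamp's and its origin is at about (60, 0, 60) mm in the lamp's frame.
- dock: Fixed dock: black base 85 x 85 x 10 mm with a steel sleeve, 60 x 66 mm outside, rim 60 mm above the bench (bench: z = 0). The lamp stands in it with its underside 10 mm above the bench, its axes along the dock's, 2 mm play each way; it comes out straight up (50 mm). Origin: centre of its underside.
- pack: Fixed battery pack under repair: two rows of seven blue cells, 38 (x) x 134 (y) mm, top 70 mm above the bench, green board on top, in an aluminium holder 75 x 150 mm. Origin: centre of its underside.
- pack_top (a point): Centre of the pack's top, 70 mm above the bench: the point to be lit.
- lens (a point): Centre of the lamp's lens, at (-25, 0, 105) mm in the lamp's frame; axes as the lamp's; it shines along the lamp's own -x.
- shoe_stop (a point): Middle of the upper face of the rail's bottom stop, at (29, 0, 68) mm in the lamp's frame. The rail is a channel 42 mm wide on the lamp's +x face, open at its top (z 122): inside 34 mm wide, x 22 to 32; in front of it two lips, x 32 to 37, leave a slot 20 mm wide.
- rib_foot (a point): Middle of the foot of the battery's rib, at (-32, 0, 8) mm in its frame. Neck 14 mm wide, x -20 to -29, z 14 to 60; flange 28 mm wide, x -29 to -35, z 8 to 60, foot rounded 3 mm, notch at z 28 to 44. The flange runs down inside the channel behind the lips (play 3 mm each way in y, 2 mm in x); home, the foot is within 4 mm of shoe_stop.
- detent (a joint): Spring ball in the rail's channel at z 96 mm of the lamp: 0 m when out (free, or in the battery's notch), up to 0.006 while the rib presses it in. Its spring gives 3 to 5.4 N; pushing the battery past it and home takes some 5 to 15 N downwards.
- cells: Bystander, loose, to be left alone: row of four blue bare cells standing on end, 19 x 76 x 65 tall mm; origin at its underside.
- roll: Bystander, loose, to be left alone: steel strip ring, 72 across, 12 tall mm; origin at its underside.
- board: Bystander, loose, to be left alone: green circuit board lying flat, 105 x 62 x 4 mm; origin at its underside.
- driver: Bystander, loose, to be left alone: screwdriver lying flat, some 200 mm long.
- jar: Bystander, loose, to be left alone: small glass jar, 54 across, 65 tall mm; origin at its underside.
- meter: Bystander, loose, to be left alone: black hand meter lying flat, 130 x 68 x 30 mm; origin at its underside.
- tin: Bystander, loose, to be left alone: open steel tin with metal tabs, 85 x 60 x 22 mm; origin at its underside.

How it is judged (in metres and radians):
On the way, in this order (a step that is already met when the one before it is completed fails the run):
1. the battery is fully home on the rail, detent out, battery let go, the lamp still in its dock (distance between rib_foot and shoe_stop below 0.008 m and z of rib_foot in the frame of lamp below 0.0715 m and value of joint detent below 0.002 m and z of lamp in the frame of dock below 0.02 m and contact force between the fingers and battery below 0.3 N), for 0.2 s.
2. the lamp, gripped by itself, is drawn clear of the dock with the battery on it (distance between rib_foot and shoe_stop below 0.008 m and z of rib_foot in the frame of lamp below 0.0715 m and value of joint detent below 0.002 m and contact force between the fingers and lamp above 1 N and contact force between the fingers and battery below 0.3 N and contact force between lamp and dock below 0.1 N and contact force between each of lamp, battery and pack below 0.1 N and height (world z) of lamp above 0.07 m), for 0.1 s.
At the end, for the whole second after the job is handed in: Fingers alone hold the lamp still, underside over 80 mm up, leaning 32 to 60 degrees, pack_top 130 to 270 mm before the lens and within 60 mm of the beam's axis each way; battery home (rib foot within 8 mm of the stop, under 3.5 mm above it, detent under 2 mm), not gripped; dock and pack untouched (distance between rib_foot and shoe_stop below 0.008 m and z of rib_foot in the frame of lamp below 0.0715 m and value of joint detent below 0.002 m and contact force between the fingers and lamp above 1 N and contact force between the fingers and battery below 0.3 N and contact force between lamp and dock below 0.1 N and contact force between each of lamp, battery and pack below 0.1 N and height (world z) of lamp above 0.08 m and angle between lamp's own z axis and vertical between 0.55 and 1.05 rad and x of pack_top in the frame of lens between -0.27 and -0.13 m and y of pack_top in the frame of lens between -0.06 and 0.06 m and z of pack_top in the frame of lens between -0.06 and 0.06 m and linear speed of lamp below 0.03 m/s); the arm keeps its last pose, push and grip.
It fails at once if another thing on the bench is shoved more than 40 mm (distance of any of cells, roll, board, driver, jar, meter, tin from where it was at the start of the episode above 0.04 m).
It also fails if it takes over 72 s, if anything falls off the work surface, if the arm or the gripper's body presses on something with over 40 N, if the wrist force passes 120 N, or if a joint passes its speed limit or range.

## Working session

There is one attempt and no reset: what is moved stays moved. The work goes in short steps, Python scripts to look and compute and a tool call to move; the robot and the scene stay as the last step left them, time stands still between calls to the robot, and variables do not carry over. Pictures are saved under pics/ and viewed, at most 10 in all, crops included, and the job is handed in when it is done.

Besides the shell and the picture viewer there is one more tool, called after "Request:" as name(argument=value, ...) on one line, values as JSON. move_arm: Moves the arm, as the interface text tells. Its arguments: {"type":"object","properties":{"series":{"type":"string"},"force":{"type":"number"}},"required":["series"]}

```bash
mkdir -p pics; ls; python3 - <<'E'
from rig import observe, optics, spotter
import cv2,numpy as np
s=observe();print(s['position'],np.round(s['tool_rot'],3).tolist(),s['ft_force'],s['grip_width'],s['time_s'])
ims=[]
for c in ['side','top']:
    im=optics.get_image(c);cv2.imwrite(f'pics/a_{c}.png',im['pixels'])
    R=cv2.Rodrigues(np.array(im['rvec']))[0];print(c,(-R.T@np.ravel(im['tvec'])).round(3),R.round(2).tolist())
    for t in ['lamp','battery','dock','pack','pack_top','lens','shoe_stop','rib_foot','cells','roll','board','driver','jar','meter','tin']:
        r=spotter.mark_of(t,c)[:2]
        print(t,[(np.round(x['point'],3).tolist(),round(x['score'],2)) for x in r])
E
```

```text
pics
[0.22549223 0.50131613 0.23072157] [[-0.912, 0.41, -0.001], [0.41, 0.912, -0.001], [0.0, -0.001, -1.0]] [0.09597062 0.51862537 0.1194919 ] 0.08580924803178486 0.0
side [ 0.16  -0.831  0.834] [[0.9, -0.43, -0.01], [-0.28, -0.56, -0.78], [0.33, 0.71, -0.63]]
lamp [([0.544, 0.277, 0.008], 0.86)]
battery [([0.545, -0.248, 0.0], 0.64), ([0.544, 0.278, 0.01], 0.19)]
dock [([0.545, 0.28, -0.004], 0.79)]
pack [([0.49, -0.023, 0.0], 0.64), ([0.741, -0.293, 0.003], 0.51)]
pack_top [([0.488, -0.021, 0.069], 0.8), ([0.647, 0.114, -0.0], 0.32)]
lens [([0.522, 0.28, 0.115], 0.84)]
shoe_stop [([0.573, 0.277, 0.079], 0.68), ([0.646, 0.116, 0.0], 0.56)]
rib_foot [([0.515, -0.259, 0.008], 0.58)]
cells [([0.645, 0.116, -0.001], 0.72)]
roll [([0.701, -0.091, 0.004], 0.71)]
board [([0.727, 0.025, -0.004], 0.94)]
driver [([0.33, -0.274, -0.002], 0.94)]
jar [([0.737, 0.255, 0.003], 0.81), ([0.36, 0.282, -0.0], 0.47)]
meter [([0.742, -0.29, -0.0], 0.61)]
tin [([0.359, 0.283, -0.003], 0.65)]
top [0.373 0.015 1.351] [[0.01, -1.0, 0.01], [-0.99, -0.02, -0.13], [0.13, -0.01, -0.99]]
lamp [([0.543, 0.274, 0.009], 0.6)]
battery [([0.547, -0.247, 0.001], 0.76)]
dock [([0.541, 0.282, -0.007], 0.79), ([0.514, -0.26, 0.005], 0.44)]
pack [([0.49, -0.022, -0.0], 0.84)]
pack_top [([0.492, -0.02, 0.069], 0.77)]
lens [([0.523, 0.277, 0.118], 0.68)]
shoe_stop [([0.572, 0.282, 0.079], 0.56)]
rib_foot [([0.514, -0.261, 0.006], 0.76), ([0.57, 0.279, 0.077], 0.51)]
cells [([0.653, 0.116, 0.0], 0.64)]
roll [([0.7, -0.095, -0.002], 0.69)]
board [([0.724, 0.026, 0.004], 0.78)]
driver [([0.33, -0.277, -0.002], 0.59)]
jar [([0.736, 0.254, 0.001], 0.58), ([0.545, -0.247, -0.0], 0.43)]
meter [([0.741, -0.287, -0.003], 0.67)]
tin [([0.358, 0.278, 0.001], 0.7)]
```

View pics/a_side.png

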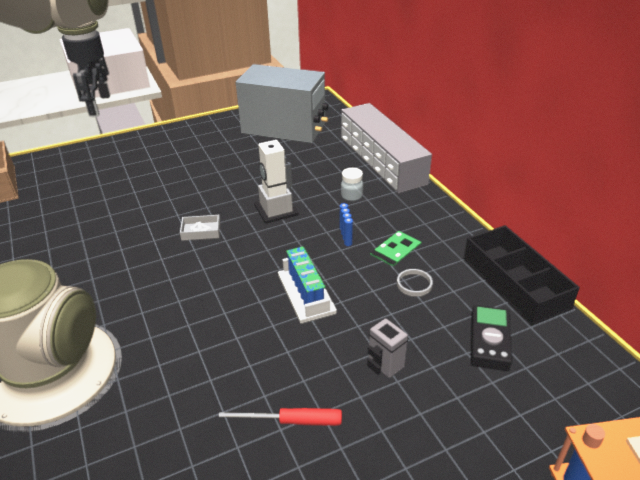

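View pics/a_top.png

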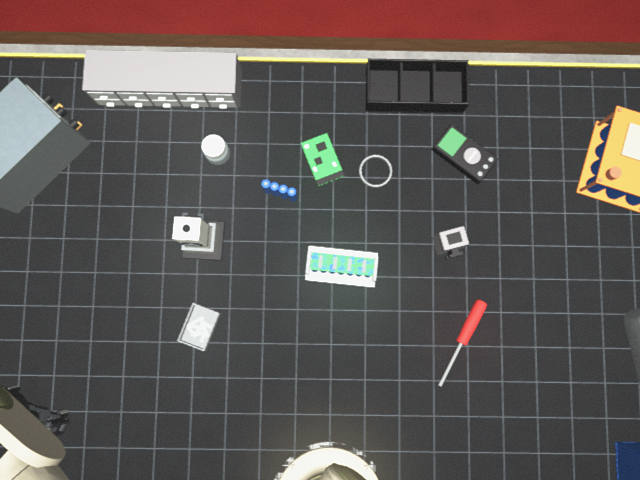

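Side view: the lamp stands in its dock at (272,180), battery at (388,345), pack at (307,285). In the top view the battery rib at (455,255) points towards the robot, battery yaw about 20°. Everything agrees with the networks.

```bash
cat >h.py <<'E'
from rig import observe, optics, spotter
import numpy as np, cv2
def to(p,psi):
    s=observe();R=np.array(s['tool_rot']);cur=np.degrees(np.arctan2(R[1,0],R[0,0]))
    d=R.T@(np.array(p)-s['position'])*100
    print('t',round(s['time_s'],2),'shift cm',d.round(2),'turn',round(-((psi-cur+180)%360-180),1),'q',np.round(s['q'],0))
E
python3 -c "
from h import *
to([.545,.278,.33],180)"
```

```text
t 1.6 shift cm [-38.29  -7.28  -9.87] turn -24.2 q [ 53.  22.  74.  -0.  84. -12.]
```

Request:
move_arm(series="0 0 -5 0 1; -38.3 -7.3 -9.9 -24.2 1; -38.3 -7.3 -9.9 -24.2 1; -38.3 -7.3 -9.9 -24.2 1; -38.3 -7.3 -9.9 -24.2 1; -38.3 -7.3 -9.9 -24.2 1; -38.3 -7.3 -9.9 -24.2 1; -38.3 -7.3 -9.9 -24.2 1")

```text
time_s: 2.6
position: [0.5473, 0.2755, 0.3301]
tool_rot: [[-1.0, 0.003, -0.0], [0.003, 1.0, -0.0], [0.0, -0.0, -1.0]]
ft_force: [0.2, 0.3, 0.1]
grip_width: 0.0856
gripper_force: 0.0
```

```bash
python3 - <<'E'
from h import *
s=observe();print(s['position'],s['time_s'])
im=optics.get_image('wrist');cv2.imwrite('pics/w1.png',im['pixels'])
R=cv2.Rodrigues(np.array(im['rvec']))[0];print((-R.T@np.ravel(im['tvec'])).round(3),R.round(2).tolist(),im['camera_matrix'])
for t in ['lamp','dock','lens','shoe_stop']:
    print(t,[(np.round(x['point'],3).tolist(),round(x['score'],2)) for x in spotter.mark_of(t,'wrist')[:2]])
to([.546,-.248,.30],200);to([.546,-.248,.30],20)
E
```

```text
[0.54729173 0.27554992 0.33007593] 2.6
[0.478 0.275 0.473] [[0.0, 1.0, 0.0], [0.96, -0.0, 0.27], [0.27, -0.0, -0.96]] [[360.88053971   0.         322.92016759]
 [  0.         360.88053971 242.75453973]
 [  0.           0.           1.        ]]
lamp [([0.542, 0.28, 0.015], 0.91)]
dock []
lens [([0.524, 0.283, 0.116], 0.6)]
shoe_stop []
t 2.85 shift cm [ -0.16 -52.63   3.02] turn -20.0 q [ 16.  26.  52.   0. 102. -74.]
t 2.85 shift cm [ -0.16 -52.63   3.02] turn 160.0 q [ 16.  26.  52.   0. 102. -74.]
```

View pics/w1.png

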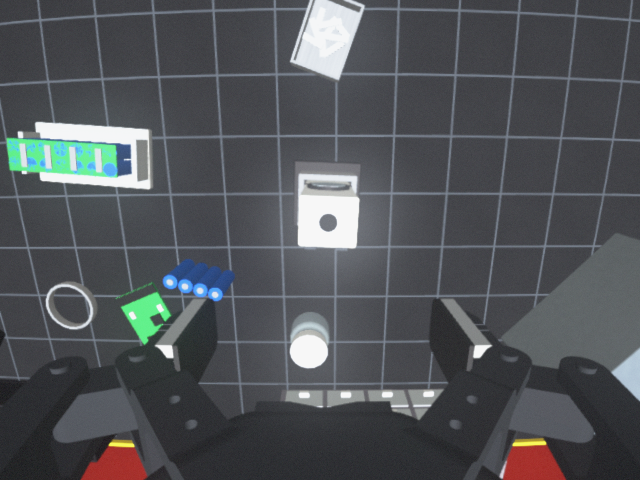

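Wrist view: the lamp's top face is bright at (328,220), dock base behind it around (328,170), lens rim at (328,187). The edges look nearly aligned, so I'll fit the top face's corners.

```bash
python3 - <<'E'
import cv2
im=cv2.imread('pics/w1.png')[150:262,270:385]
cv2.imwrite('pics/w1c.png',cv2.resize(im,None,fx=5,fy=5,interpolation=cv2.INTER_CUBIC))
g=cv2.cvtColor(im,cv2.COLOR_BGR2GRAY)
print(g[70,20:95].tolist());print(g[35:105,45].tolist())
E
```

```text
[104, 105, 101, 108, 115, 119, 126, 163, 220, 247, 247, 247, 247, 247, 247, 247, 247, 247, 247, 247, 247, 247, 247, 247, 247, 247, 247, 247, 247, 212, 133, 120, 119, 121, 121, 121, 120, 121, 125, 118, 121, 120, 120, 124, 123, 124, 164, 246, 247, 247, 247, 247, 247, 247, 247, 247, 247, 247, 247, 247, 247, 247, 247, 247, 247, 247, 247, 241, 141, 112, 112, 111, 113, 108, 112]
[139, 109, 100, 111, 151, 184, 193, 193, 193, 197, 222, 247, 247, 247, 247, 247, 247, 247, 247, 247, 247, 247, 247, 247, 247, 247, 247, 247, 247, 247, 247, 247, 247, 247, 247, 247, 247, 247, 247, 247, 247, 247, 247, 247, 247, 247, 247, 247, 247, 247, 247, 247, 247, 247, 247, 247, 247, 247, 247, 247, 247, 228, 155, 141, 124, 113, 109, 109, 108, 108]
```

View pics/w1c.png

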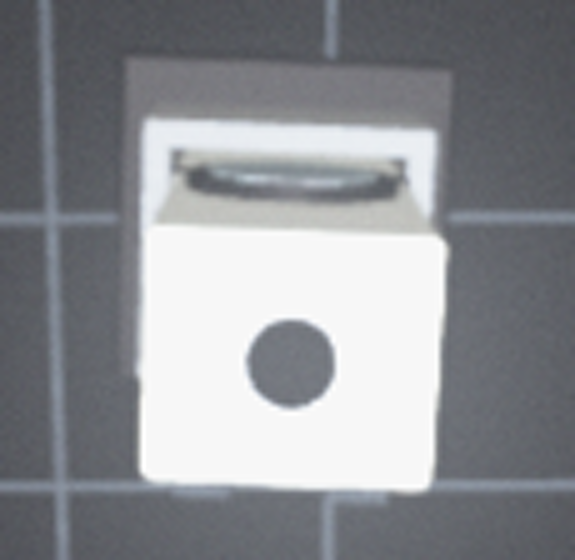

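Request:
move_arm(series="-0.2 -52.6 1 -20 1; -0.2 -52.6 1 -20 1; -0.2 -52.6 3 -20 1; -0.2 -52.6 3 -20 1; -0.2 -52.6 3 -20 1; -0.2 -52.6 3 -20 1; -0.2 -52.6 3 -20 1; -0.2 -52.6 3 -20 1")

```text
time_s: 3.85
position: [0.5464, -0.2167, 0.3029]
tool_rot: [[-0.939, -0.343, 0.001], [-0.343, 0.939, -0.0], [-0.001, -0.0, -1.0]]
ft_force: [0.8, 0.2, 0.7]
grip_width: 0.0853
gripper_force: 0.0
```

The crop shows the lamp's top face cleanly, px (298..359, 194..248) in the full picture, rotated about 2°. Next: fit it, and look at the battery.

```bash
cat >>h.py <<'E'
def plane(im,uv,z):
    K=np.array(im['camera_matrix']);D=np.array(im['dist'],float);R=cv2.Rodrigues(np.array(im['rvec'],float))[0];t=np.ravel(im['tvec'])
    n=cv2.undistortPoints(np.array(uv,float).reshape(-1,1,2),K,D).reshape(-1,2)
    d=np.c_[n,np.ones(len(n))]@R;c=-R.T@t
    return (c+d*((z-c[2])/d[:,2])[:,None])[:,:2]
def shot(cam,name):
    im=optics.get_image(cam);cv2.imwrite(f'pics/{name}.png',im['pixels']);np.save(f'pics/{name}.npy',im,allow_pickle=True);return im
def rect(im,mask,z):
    c=max(cv2.findContours(mask.astype(np.uint8),cv2.RETR_EXTERNAL,cv2.CHAIN_APPROX_NONE)[0],key=cv2.contourArea)
    P=plane(im,cv2.convexHull(c).reshape(-1,2),z)
    (cx,cy),(w,h),a=cv2.minAreaRect((P*1000).astype(np.float32));return np.round([cx,cy,w,h,a],1)
E
python3 - <<'E'
from h import *
im=shot('wrist','w2')
for t in ['battery','rib_foot']:
    print(t,[(np.round(x['point'],3).tolist(),round(x['score'],2)) for x in spotter.mark_of(t,'wrist')[:2]])
# calibration for frame 1: same intrinsics, pose from first print rebuilt
T=observe();print(T['position'],T['tool_rot'],im['rvec'],im['tvec'])
# tool->camera constant transform
Rc=cv2.Rodrigues(np.array(im['rvec'],float))[0];Rt=np.array(T['tool_rot'])
A=Rc@Rt; b=Rc@T['position']+np.ravel(im['tvec'])
R1=np.array([[-1,.003,0],[.003,1,0],[0,0,-1.]]);Rc1=A@R1.T
im1=dict(im);im1['rvec']=cv2.Rodrigues(Rc1)[0];im1['tvec']=b-Rc1@[0.5473,.2755,.3301]
print((-Rc1.T@im1['tvec']).round(4))
g=cv2.cvtColor(cv2.imread('pics/w1.png'),cv2.COLOR_BGR2GRAY);m=g>215;m[:194]=0;m[:,:285]=0;m[:,375:]=0;m[262:]=0
print('lamp',rect(im1,m,.175))
x=cv2.resize(im['pixels'],None,fx=1,fy=1);p=np.array([.546,-.248,.06])
uv=cv2.projectPoints(p[None],np.array(im['rvec'],float),np.array(im['tvec'],float),np.array(im['camera_matrix']),np.array(im['dist'],float))[0].ravel();print(uv)
u,v=uv.astype(int);c=im['pixels'][max(v-60,0):v+60,u-70:u+70];cv2.imwrite('pics/w2c.png',cv2.resize(c,None,fx=5,fy=5,interpolation=cv2.INTER_CUBIC))
E
```

```text
battery [([0.549, -0.25, 0.003], 0.76)]
rib_foot [([0.515, -0.256, 0.008], 0.84)]
[ 0.54625264 -0.21750007  0.30177506] [[-9.40628361e-01 -3.39436546e-01 -1.05701209e-03]
 [-3.39437346e-01  9.40628409e-01  6.96216805e-04]
 [ 7.57934177e-04  1.01367065e-03 -9.99999199e-01]] [-1.70059133 -2.43240024 -0.33194474] [ 0.3913414  -0.47555067  0.33016038]
[0.4785 0.2761 0.4738]
lamp [543.2 279.8  50.4  44.7  87.7]
[295.85531182 198.54468263]
```

View pics/w2c.png

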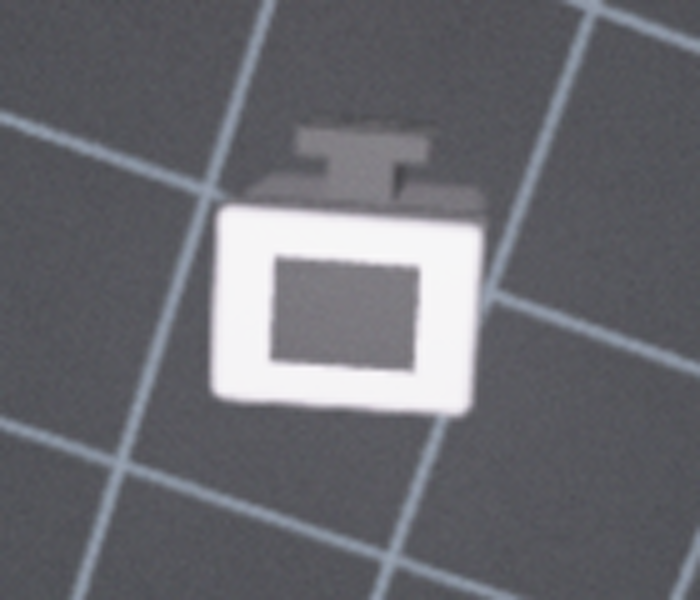

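The crop shows the battery's bright top face with the T rib on the near side (px about (300,170) in the full frame), nearly square to the tool.

```bash
python3 - <<'E'
from h import *
im=np.load('pics/w2.npy',allow_pickle=True).item()
g=cv2.cvtColor(im['pixels'],cv2.COLOR_BGR2GRAY)
for th in (180,215):
    m=g>th;m[:,:226]=0;m[:,366:]=0;m[:150]=0;m[258:]=0
    r=rect(im,m,.085);print('bat',r)
a=r[4]; 
b=r[4]-90 if r[2]>r[3] else r[4]
b=(b+90)%180-90;print('yaw',b)
for z in (.15,.054): to([r[0]/1e3,r[1]/1e3,z],180+b)
E
```

```text
bat [ 543.9 -249.2   38.8   52.8   15.6]
bat [ 543.9 -249.2   38.    51.5   15.9]
yaw 15.900000000000006
t 4.0 shift cm [ 1.29 -2.92 15.18] turn 3.9 q [ -33.   24.   60.    0.   97. -143.]
t 4.0 shift cm [ 1.28 -2.93 24.78] turn 3.9 q [ -33.   24.   60.    0.   97. -143.]
```

Request:
move_arm(series="1.3 -2.9 5 4 1; 1.3 -2.9 11 4 1; 1.3 -2.9 16 4 1; 1.3 -2.9 20 4 1; 1.3 -2.9 23 4 1; 1.3 -2.9 25 4 1; 1.3 -2.9 25 4 1; 1.3 -2.9 25 4 1")

```text
time_s: 5.0
position: [0.5451, -0.2472, 0.0539]
tool_rot: [[-0.961, -0.277, 0.002], [-0.277, 0.961, -0.001], [-0.001, -0.001, -1.0]]
ft_force: [0.1, -0.7, 0.2]
grip_width: 0.0853
gripper_force: 0.0
```

Request:
move_arm(series="0 0 0 0 0.3; 0 0 0 0 0.1; 0 0 0 0 -0.2; 0 0 0 0 -0.4; 0 0 0 0 -0.4; 0 0 0 0 -0.4", force=50)

```text
time_s: 5.75
position: [0.5447, -0.2482, 0.0535]
tool_rot: [[-0.961, -0.275, 0.001], [-0.275, 0.961, -0.001], [-0.001, -0.001, -1.0]]
ft_force: [-0.0, 0.9, 6.7]
grip_width: 0.0533
gripper_force: 52.4
```

Request:
move_arm(series="0 0 -3 0 -0.4; 0 0 -9 0 -0.4; 0 0 -15 0 -0.4; 0 0 -20 0 -0.4; 0 0 -22 0 -0.4; 0 0 -22 0 -0.4; 0 0 -22 0 -0.4")

```text
time_s: 6.62
position: [0.5439, -0.2477, 0.2707]
tool_rot: [[-0.961, -0.275, -0.003], [-0.275, 0.961, 0.002], [0.002, 0.003, -1.0]]
ft_force: [0.3, 0.3, -2.7]
grip_width: 0.0533
gripper_force: 54.5
```

```bash
python3 - <<'E'
from h import *
im=shot('wrist','w3');s=observe()
print(s['position'],s['ft_force'],s['grip_width'])
g=cv2.cvtColor(im['pixels'],cv2.COLOR_BGR2GRAY)
R=np.array(s['tool_rot'])
p=s['position']+R@[0,0,-.032]
uv=cv2.projectPoints(p[None],np.array(im['rvec'],float),np.array(im['tvec'],float),np.array(im['camera_matrix']),np.array(im['dist'],float))[0].ravel();print(uv)
u,v=uv.astype(int);cv2.imwrite('pics/w3c.png',cv2.resize(im['pixels'][v-100:v+100,u-110:u+110],None,fx=3,fy=3,interpolation=cv2.INTER_CUBIC))
E
```

```text
[ 0.54392831 -0.24773897  0.27065004] [-0.0265203  -0.48434003 -2.80158119] 0.05329257564635817
[323.66598326 348.51543776]
```

View pics/w3c.png

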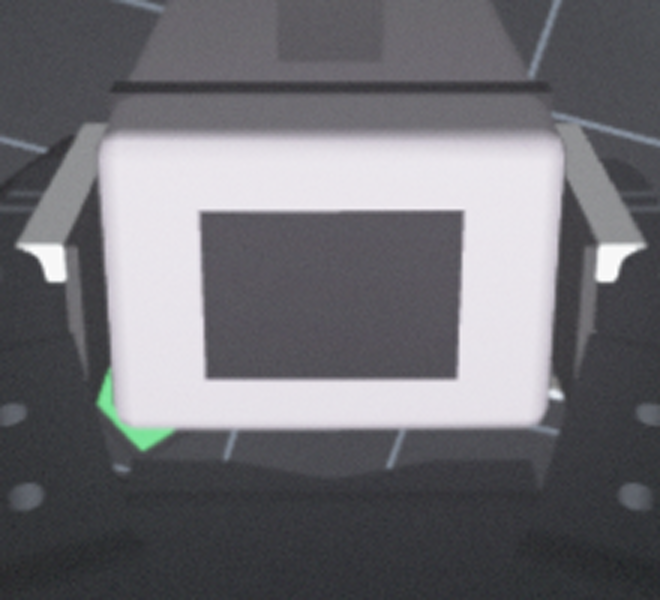

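The crop shows the battery squarely held, its top face crop px (100..562,130..430).

```bash
python3 - <<'E'
from h import *
im=np.load('pics/w3.npy',allow_pickle=True).item();s=observe()
g=cv2.cvtColor(im['pixels'],cv2.COLOR_BGR2GRAY)
R=np.array(s['tool_rot'])
for th in (170,190,205):
    m=(g>th);m[:288]=0;m[396:]=0;m[:,:245]=0;m[:,403:]=0
    m=cv2.morphologyEx(m.astype(np.uint8),cv2.MORPH_OPEN,np.ones((9,9)))
    r=rect(im,m,s['position'][2]+.032)
    d=np.array([r[0]/1e3,r[1]/1e3,s['position'][2]])-s['position'];print(r,'tool frame mm',(R.T@d*1e3).round(1))
E
```

```text
[ 543.2 -248.4   40.1   52.    15.8] tool frame mm [ 0.9 -0.4  0. ]
[ 542.7 -248.4   38.3   51.6   16. ] tool frame mm [ 1.4 -0.3  0. ]
[ 542.5 -248.5   37.1   50.8   16. ] tool frame mm [ 1.6 -0.3  0. ]
```

```bash
python3 -c "
from h import *
to([.6034,.2777,.27],177.7)"
```

```text
t 6.67 shift cm [-20.18  48.88   0.15] turn 18.3 q [ -36.   26.   62.   -0.   93. -142.]
```

Request:
move_arm(series="-2 5 0 4 -0.4; -4 10 0 10 -0.4; -6.5 16 0 18.3 -0.4; -9 21.9 0 18.3 -0.4; -11.5 27.9 0 18.3 -0.4; -14 34 0 18.3 -0.4; -16.5 40 0 18.3 -0.4; -18.5 44.8 0 18.3 -0.4")

```text
time_s: 7.68
position: [0.5984, 0.2336, 0.271]
tool_rot: [[-0.999, 0.041, -0.002], [0.041, 0.999, -0.001], [0.002, -0.001, -1.0]]
ft_force: [0.1, -0.2, -2.0]
grip_width: 0.0533
gripper_force: 54.5
```

```bash
python3 -c "
from h import *
to([.6034,.2777,.27],177.7)"
```

```text
t 7.67 shift cm [-0.32  4.42  0.1 ] turn -0.0 q [ 11.  30.  53.  -0.  96. -77.]
```

Request:
move_arm(series="-0.3 2.5 0 0 -0.4; -0.3 4.4 0 0 -0.4; -0.3 4.4 0 0 -0.4; -0.3 4.4 0 0 -0.4")

```text
time_s: 8.18
position: [0.6036, 0.2744, 0.2723]
tool_rot: [[-0.999, 0.042, -0.0], [0.042, 0.999, -0.0], [0.0, -0.0, -1.0]]
ft_force: [0.0, -0.4, -2.2]
grip_width: 0.0532
gripper_force: 54.9
```

```bash
python3 - <<'E'
from h import *
to([.6034,.2777,.19],177.7)
im=shot('wrist','w4');s=observe();print(s['position'],s['ft_force'])
cv2.imwrite('pics/w4c.png',cv2.resize(im['pixels'][160:400,200:450],None,fx=2.4,fy=2.4,interpolation=cv2.INTER_CUBIC))
g=cv2.cvtColor(im['pixels'],cv2.COLOR_BGR2GRAY)
p=np.array([[.5432,.2798,.175]])
uv=cv2.projectPoints(p,np.array(im['rvec'],float),np.array(im['tvec'],float),np.array(im['camera_matrix']),np.array(im['dist'],float))[0].ravel();print(uv)
E
```

```text
t 8.18 shift cm [0.03 0.33 8.23] turn -0.1 q [ 14.  33.  49.  -0.  98. -73.]
[0.60362227 0.27425566 0.27251951] [-0.37016939  0.42705733 -1.85018477]
[328.47094552 156.29965969]
```

View pics/w4c.png

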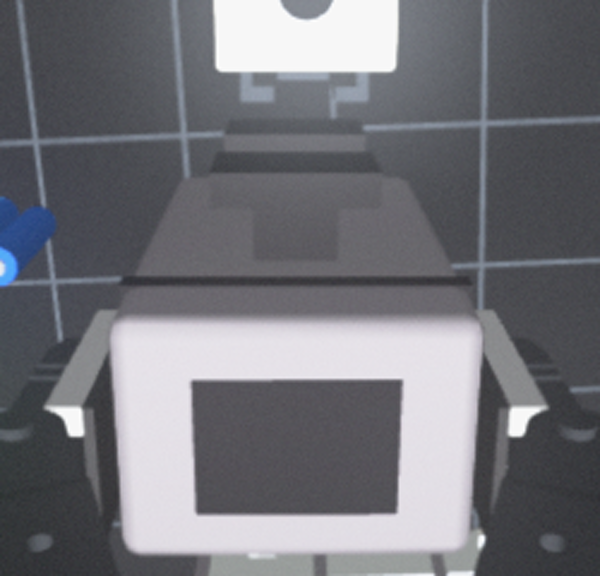

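The crop shows the rail channel behind the lamp's top face (crop (305,90)) and the T rib (295,220) facing it, roughly centred. I'll refit the lamp from here.

```bash
python3 - <<'E'
from h import *
im=np.load('pics/w4.npy',allow_pickle=True).item();s=observe()
g=cv2.cvtColor(im['pixels'],cv2.COLOR_BGR2GRAY)
for th in (200,225,238):
    m=g>th;m[:,:270]=0;m[:,390:]=0;m[200:]=0;m[:118]=0
    r=rect(im,m,.175);print(r, [int(k) for k in (np.where(m)[0].min(),np.where(m)[0].max())])
E
```

```text
[542.2 279.1  50.1  44.5  87.6] [119, 189]
[542.4 279.   49.8  43.9  87.6] [119, 189]
[542.8 278.8  49.3  43.3  87.6] [121, 189]
```

Request:
move_arm(series="0.05 0.3 0 0 -0.4; 0.05 0.3 3 0 -0.4; 0.05 0.3 6 0 -0.4; 0.05 0.3 8 0 -0.4; 0.05 0.3 8.7 0 -0.4; 0.05 0.3 8.7 0 -0.4; 0.05 0.3 8.7 0 -0.4; 0.05 0.3 8.7 0 -0.4")

```text
time_s: 9.22
position: [0.6033, 0.2786, 0.1864]
tool_rot: [[-0.999, 0.041, 0.001], [0.041, 0.999, 0.0], [-0.001, 0.0, -1.0]]
ft_force: [0.8, -0.0, -2.8]
grip_width: 0.0528
gripper_force: 54.7
```

```bash
python3 -c "
from h import *
s=observe();print(s['position'],s['ft_force'])
to([.6032,.2771,.1235],177.6)"
```

```text
[0.60334143 0.27855625 0.18637641] [ 0.79485208 -0.03301025 -2.79903339]
t 9.22 shift cm [ 0.02 -0.15  6.29] turn 0.1 q [ 15.  35.  58.   0.  86. -73.]
```

Request:
move_arm(series="0 -0.12 0 0 -0.4; 0 -0.12 0.4 0 -0.4; 0 -0.12 0.8 0 -0.4; 0 -0.12 1.2 0 -0.4; 0 -0.12 1.6 0 -0.4; 0 -0.12 2 0 -0.4; 0 -0.12 2 0 -0.4")

```text
time_s: 10.1
position: [0.6029, 0.2773, 0.1651]
tool_rot: [[-0.999, 0.041, -0.001], [0.041, 0.999, -0.0], [0.001, -0.0, -1.0]]
ft_force: [-0.7, 0.4, -2.5]
grip_width: 0.0534
gripper_force: 54.7
```

Request:
move_arm(series="0 0 0.5 0 -0.4; 0 0 1 0 -0.4; 0 0 1.4 0 -0.4; 0 0 1.8 0 -0.4; 0 0 2.2 0 -0.4; 0 0 2.6 0 -0.4; 0 0 2.6 0 -0.4")

```text
time_s: 10.98
position: [0.6026, 0.2773, 0.1387]
tool_rot: [[-0.999, 0.041, -0.002], [0.041, 0.999, -0.0], [0.002, -0.0, -1.0]]
ft_force: [1.3, -0.8, -3.6]
grip_width: 0.053
gripper_force: 54.7
```

Request:
move_arm(series="0 0 0.4 0 -0.4; 0 0 0.8 0 -0.4; 0 0 1.1 0 -0.4; 0 0 1.4 0 -0.4; 0 0 1.4 0 -0.4")

```text
time_s: 11.6
position: [0.6025, 0.2773, 0.1248]
tool_rot: [[-0.999, 0.04, -0.002], [0.04, 0.999, -0.0], [0.002, -0.0, -1.0]]
ft_force: [0.5, 0.0, -4.6]
grip_width: 0.0531
gripper_force: 54.7
```

Request:
move_arm(series="0 0 0.2 0 -0.4; 0 0 0.3 0 -0.4; 0 0 0.4 0 -0.4; 0 0 0.4 0 -0.4")

```text
time_s: 12.1
position: [0.6037, 0.2774, 0.123]
tool_rot: [[-0.999, 0.041, 0.003], [0.041, 0.999, 0.001], [-0.003, 0.001, -1.0]]
ft_force: [-0.5, -0.7, 6.0]
grip_width: 0.0534
gripper_force: 55.9
```

```bash
python3 - <<'E'
from h import *
im=shot('side','s5');s=observe();print(s['position'],s['ft_force'])
for t in ['rib_foot','shoe_stop','battery','lamp']:
  for c in ('side','top'):
    print(t,c,[(np.round(x['point'],3).tolist(),round(x['score'],2)) for x in spotter.mark_of(t,c)[:2]])
cv2.imwrite('pics/s5c.png',cv2.resize(im['pixels'][80:240,200:380],None,fx=3.5,fy=3.5,interpolation=cv2.INTER_CUBIC))
E
```

```text
[0.60370607 0.27734939 0.12303499] [-0.49716985 -1.252947    6.23443855]
rib_foot side [([0.573, 0.279, 0.08], 0.59), ([0.547, 0.277, -0.003], 0.36)]
rib_foot top [([0.514, -0.261, 0.006], 0.76), ([0.57, 0.279, 0.077], 0.51)]
shoe_stop side [([0.575, 0.276, 0.079], 0.65)]
shoe_stop top [([0.572, 0.282, 0.079], 0.56)]
battery side [([0.603, 0.274, 0.07], 0.61)]
battery top [([0.547, -0.247, 0.001], 0.76)]
lamp side [([0.543, 0.274, 0.011], 0.8)]
lamp top [([0.543, 0.274, 0.009], 0.6)]
```

View pics/s5c.png

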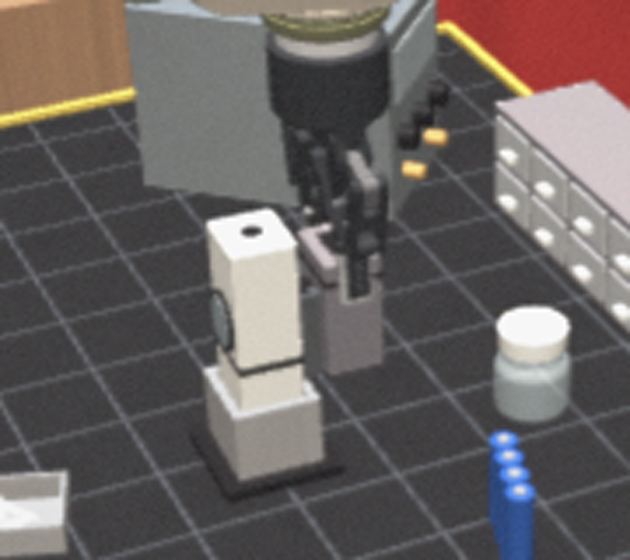

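The picture shows the battery tight behind the lamp, which is still in its dock. rib_foot (z 0.080) matches shoe_stop (z 0.079), and the upward force shows the stop is reached. I'll press once more, then let go.

Request:
move_arm(series="0 0 0.1 0 -0.4; 0 0 0.2 0 -0.4; 0 0 0.2 0 -0.4")

```text
time_s: 12.92
position: [0.6047, 0.2774, 0.1228]
tool_rot: [[-0.999, 0.041, 0.007], [0.041, 0.999, 0.001], [-0.007, 0.001, -1.0]]
ft_force: [2.2, -1.3, 13.3]
grip_width: 0.0537
gripper_force: 56.8
```

Request:
move_arm(series="0 0 -0.1 0 0.6; 0 0 -0.1 0 1; 0 0 -0.1 0 1; 0 0 -0.1 0 1; 0 0 -0.1 0 1")

```text
time_s: 13.55
position: [0.603, 0.2773, 0.1203]
tool_rot: [[-0.999, 0.041, -0.0], [0.041, 0.999, -0.0], [0.0, -0.0, -1.0]]
ft_force: [0.9, -0.1, -0.1]
grip_width: 0.0852
gripper_force: 0.0
```

Request:
move_arm(series="0 0 -3 0 1; 0 0 -6 0 1; 0 0 -10 0 1; 0 0 -13 0 1; 0 0 -13 0 1; 0 0 -13 0 1")

```text
time_s: 14.3
position: [0.6027, 0.2772, 0.2491]
tool_rot: [[-0.999, 0.041, -0.002], [0.041, 0.999, -0.001], [0.002, -0.001, -1.0]]
ft_force: [0.5, -0.1, -0.3]
grip_width: 0.0852
gripper_force: 0.0
```

```bash
python3 - <<'E'
from h import *
im=shot('wrist','w6');s=observe();print(s['position'],s['ft_force'])
for t in ['rib_foot','shoe_stop','battery','lamp']:
  for c in ('side','top'):
    if t=='rib_foot' :optics.get_image(c)
    print(t,c,[(np.round(x['point'],3).tolist(),round(x['score'],2)) for x in spotter.mark_of(t,c)[:1]])
cv2.imwrite('pics/w6c.png',cv2.resize(im['pixels'][60:400,200:450],None,fx=2,fy=1.7,interpolation=cv2.INTER_CUBIC))
g=cv2.cvtColor(im['pixels'],cv2.COLOR_BGR2GRAY)
to([.5429,.2796,.14],177.6)
E
```

```text
[0.60262034 0.27718706 0.2488101 ] [-0.22923847 -1.13512115  0.89972097]
rib_foot side [([0.573, 0.275, 0.078], 0.93)]
rib_foot top [([0.569, 0.275, 0.075], 0.75)]
shoe_stop side [([0.575, 0.277, 0.076], 0.56)]
shoe_stop top [([0.575, 0.279, 0.077], 0.78)]
battery side [([0.603, 0.276, 0.064], 0.68)]
battery top [([0.602, 0.279, 0.065], 0.54)]
lamp side [([0.543, 0.278, 0.012], 0.68)]
lamp top [([0.544, 0.273, 0.011], 0.85)]
t 14.85 shift cm [ 6.020e+00 -1.000e-02  1.104e+01] turn 0.1 q [ 14.  33.  52.   0.  95. -73.]
```

View pics/w6c.png

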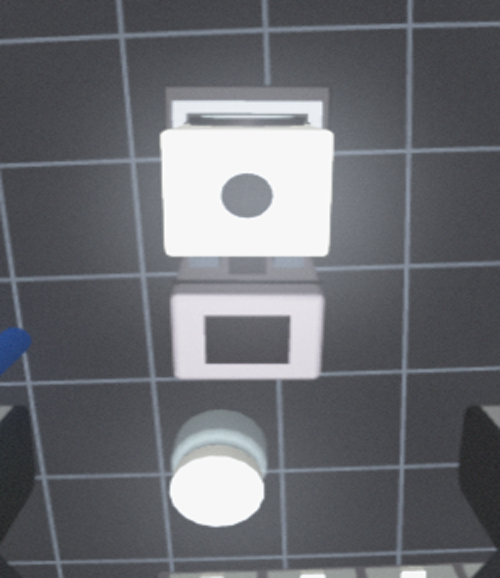

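The crop shows the battery home on the rail behind the lamp, the lamp upright in its dock and the fingers clear. Now to grip the lamp.

Request:
move_arm(series="3 0 0 0 1; 6 0 0 0 1; 6 0 3 0 1; 6 0 6 0 1; 6 0 9 0 1; 6 0 11 0 1; 6 0 11 0 1; 6 0 11 0 1")

```text
time_s: 15.85
position: [0.5436, 0.2799, 0.1416]
tool_rot: [[-0.999, 0.041, 0.002], [0.041, 0.999, 0.0], [-0.002, 0.001, -1.0]]
ft_force: [-0.9, 0.6, 0.2]
grip_width: 0.0849
gripper_force: 0.0
```

Request:
move_arm(series="0 0 0 0 0.3; 0 0 0 0 0; 0 0 0 0 -0.3; 0 0 0 0 -0.4; 0 0 0 0 -0.4; 0 0 0 0 -0.4; 0 0 0 0 -0.4", force=120)

```text
time_s: 16.73
position: [0.5433, 0.2798, 0.1416]
tool_rot: [[-0.999, 0.041, 0.001], [0.041, 0.999, 0.0], [-0.001, 0.001, -1.0]]
ft_force: [-1.8, -0.5, 5.8]
grip_width: 0.0486
gripper_force: 123.2
```

Request:
move_arm(series="0 0 -1 0 -0.5; 0 0 -2.5 0 -0.5; 0 0 -4 0 -0.5; 0 0 -5.5 0 -0.5; 0 0 -7 0 -0.5; 0 0 -9 0 -0.5; 0 0 -11 0 -0.5; 0 0 -12 0 -0.5")

```text
time_s: 17.73
position: [0.5432, 0.2798, 0.2621]
tool_rot: [[-0.999, 0.041, 0.002], [0.041, 0.999, 0.001], [-0.002, 0.001, -1.0]]
ft_force: [0.7, 0.1, -7.1]
grip_width: 0.0483
gripper_force: 124.7
```

```bash
python3 - <<'E'
from h import *
s=observe();print(s['position'],s['ft_force'],s['wrist_torque'],s['gripper_force'])
for c in ('side','top'):
  optics.get_image(c)
  for t in ['rib_foot','shoe_stop','battery','lamp','lens']:
    print(t,c,[(np.round(x['point'],3).tolist(),round(x['score'],2)) for x in spotter.mark_of(t,c)[:1]])
to([.47,.16,.26],177.6)
E
```

```text
[0.54320926 0.27979474 0.26206341] [ 0.72834922  0.14086123 -7.12137671] [0.00686678 0.25192887 0.00783008] 124.72085237503052
rib_foot side [([0.573, 0.277, 0.2], 0.82)]
shoe_stop side [([0.576, 0.279, 0.198], 0.95)]
battery side [([0.602, 0.277, 0.186], 0.67)]
lamp side [([0.543, 0.279, 0.13], 0.8)]
lens side [([0.527, 0.277, 0.236], 0.94)]
rib_foot top [([0.571, 0.273, 0.193], 0.72)]
shoe_stop top [([0.573, 0.277, 0.193], 0.77)]
battery top [([0.602, 0.28, 0.183], 0.83)]
lamp top [([0.736, 0.256, -0.001], 0.72)]
lens top []
t 18.32 shift cm [  6.81 -12.26   0.03] turn 0.1 q [ 16.  27.  61.  -0.  92. -72.]
```

Request:
move_arm(series="1.5 -4 0 0 -0.5; 3 -9 0 0 -0.5; 3.8 -12.1 0 0 -0.5; 3.8 -12.1 4 0 -0.5; 3.8 -12.1 8 0 -0.5; 3.8 -12.1 11 0 -0.5; 3.8 -12.1 12.5 0 -0.5; 3.8 -12.1 12.8 0 -0.5")

```text
time_s: 19.32
position: [0.5, 0.1603, 0.1319]
tool_rot: [[-0.999, 0.041, -0.001], [0.041, 0.999, -0.0], [0.001, -0.0, -1.0]]
ft_force: [0.6, -1.1, -6.5]
grip_width: 0.0484
gripper_force: 126.4
```

Request:
move_arm(series="0 0 0.2 0 -0.5; 0 0 0.4 0 -0.5; 0 0 0.4 0 -0.5", force=45)

```text
time_s: 19.7
position: [0.5007, 0.1604, 0.1316]
tool_rot: [[-0.999, 0.04, 0.004], [0.04, 0.999, -0.0], [-0.004, 0.0, -1.0]]
ft_force: [-6.0, -1.3, 15.2]
grip_width: 0.0486
gripper_force: 129.8
```

Request:
move_arm(series="0.6 0 0 0 -0.5; 1.2 0 -0.05 0 -0.5; 1.8 0 -0.1 0 -0.5; 2.4 0 -0.1 0 -0.5; 2.4 0 -0.1 0 -0.5", force=45)

```text
time_s: 20.32
position: [0.478, 0.1615, 0.1312]
tool_rot: [[-0.999, 0.04, 0.007], [0.04, 0.999, 0.0], [-0.006, 0.001, -1.0]]
ft_force: [5.1, -0.8, 7.2]
grip_width: 0.0486
gripper_force: 128.2
```

```bash
cat >>h.py <<'E'
def tilt(cams=('side','top')):
  s=observe();print(s['time_s'],s['position'].round(4),s['ft_force'].round(1),s['wrist_torque'].round(2),s['gripper_force'])
  for c in cams:
    optics.get_image(c);P={}
    for t in ['rib_foot','shoe_stop','battery','lamp','lens']:
      r=spotter.mark_of(t,c)[:1]
      if r: P[t]=np.array(r[0]['point']);print(c,t,P[t].round(3),round(r[0]['score'],2))
    if 'lamp' in P and 'lens' in P:
      v=P['lens']-P['lamp'];print('lean',round(np.degrees(np.arctan2(-v[0],v[2])-np.arctan2(25,105)),1))
E
python3 -c "
from h import *
tilt()"
```

```text
20.325 [0.478  0.1615 0.1312] [ 5.1 -0.8  7.2] [-0.06 -1.49  0.01] 128.15831422805786
side rib_foot [0.509 0.162 0.067] 0.82
side shoe_stop [0.512 0.16  0.068] 0.84
side battery [0.538 0.16  0.058] 0.77
side lamp [0.482 0.162 0.   ] 0.81
side lens [0.464 0.16  0.107] 0.96
lean -4.0
```

The lamp slid on the bench because the grip was too stiff. The fixed dock's sleeve rim is a firmer hook, so I'll lift the lamp and bring it to the dock's +x side, then lean it over the rim.

Request:
move_arm(series="0 0 -4 0 -0.5; 0 0 -8 0 -0.5; -1 1 -12 0 -0.5; -5 4 -12.2 0 -0.5; -8.5 7 -12.2 0 -0.5; -11.5 10 -12.2 0 -0.5; -13.7 12.2 -12.2 0 -0.5; -13.7 12.2 -12.2 0 -0.5")

```text
time_s: 21.92
position: [0.6176, 0.2788, 0.2483]
tool_rot: [[-0.999, 0.039, -0.007], [0.039, 0.999, -0.001], [0.007, -0.001, -1.0]]
ft_force: [-0.2, -0.4, -6.7]
grip_width: 0.0485
gripper_force: 126.7
```

```bash
python3 -c "
from h import *
tilt()
to([.62,.2768,.177],177.6)"
```

```text
21.925 [0.6176 0.2788 0.2483] [-0.2 -0.4 -6.7] [ 0.01  0.31 -0.05] 126.67077541351318
side rib_foot [0.649 0.276 0.187] 0.79
side battery [0.677 0.274 0.172] 0.81
side lamp [0.618 0.275 0.118] 0.77
side lens [0.602 0.276 0.222] 0.61
lean -4.7
top rib_foot [0.643 0.272 0.187] 0.85
top shoe_stop [0.649 0.278 0.189] 0.65
top battery [0.677 0.276 0.173] 0.66
top lamp [0.617 0.271 0.119] 0.66
top lens [0.601 0.276 0.23 ] 0.56
lean -5.2
t 22.52 shift cm [-0.21 -0.07  7.47] turn 0.1 q [ 14.  35.  49.  -0.  97. -73.]
```

Request:
move_arm(series="0 -0.1 2 0 -0.5; 0 -0.1 4.5 0 -0.5; 0 -0.1 6.5 0 -0.5; 0 -0.1 7.3 0 -0.5; 0 -0.1 7.3 0 -0.5; 1 -0.1 7.3 0 -0.5; 1.7 -0.1 7.3 0 -0.5; 1.7 -0.1 7.3 0 -0.5", force=60)

```text
time_s: 23.52
position: [0.6005, 0.2776, 0.1793]
tool_rot: [[-0.999, 0.04, 0.001], [0.04, 0.999, 0.0], [-0.001, 0.0, -1.0]]
ft_force: [0.7, -0.3, -6.8]
grip_width: 0.0488
gripper_force: 126.7
```

Request:
move_arm(series="0.5 0 0 0 -0.5; 1 0 0 0 -0.5; 1.6 0 0 0 -0.5; 2.2 0 0 0 -0.5; 2.9 0 0 0 -0.5")

```text
time_s: 24.15
position: [0.5746, 0.2784, 0.18]
tool_rot: [[-0.999, 0.041, 0.009], [0.041, 0.999, 0.001], [-0.009, 0.001, -1.0]]
ft_force: [8.6, -1.6, -6.1]
grip_width: 0.0484
gripper_force: 125.8
```

```bash
python3 -c "
from h import *
tilt()"
```

```text
24.15 [0.5746 0.2784 0.18  ] [ 8.6 -1.6 -6.1] [-0.18 -2.22 -0.11] 125.83142280578613
side rib_foot [0.617 0.278 0.12 ] 0.89
side shoe_stop [0.621 0.276 0.12 ] 0.87
side battery [0.646 0.277 0.114] 0.75
side lamp [0.596 0.277 0.052] 0.86
side lens [0.563 0.276 0.155] 0.79
lean 3.9
top rib_foot [0.652 0.119 0.003] 0.72
top shoe_stop [0.614 0.28  0.123] 0.72
top battery [0.65  0.278 0.11 ] 0.9
top lamp [0.596 0.27  0.053] 0.59
```

Request:
move_arm(series="0.8 0 0 0 -0.5; 1.6 0 0.1 0 -0.5; 2.4 0 0.3 0 -0.5; 3.2 0 0.5 0 -0.5; 4 0 0.7 0 -0.5; 4.7 0 1 0 -0.5; 5.4 0 1.4 0 -0.5; 6 0 1.7 0 -0.5")

```text
time_s: 25.75
position: [0.5148, 0.2813, 0.1638]
tool_rot: [[-0.999, 0.041, 0.01], [0.041, 0.999, 0.002], [-0.01, 0.002, -1.0]]
ft_force: [6.7, -0.3, 1.9]
grip_width: 0.0484
gripper_force: 129.7
```

```bash
python3 -c "
from h import *
tilt()"
```

```text
25.75 [0.5148 0.2813 0.1638] [ 6.7 -0.3  1.9] [-0.04 -2.01 -0.05] 129.7139596939087
side rib_foot [0.589 0.277 0.132] 0.85
side shoe_stop [0.59  0.276 0.131] 0.96
side battery [0.622 0.278 0.137] 0.71
side lamp [0.6   0.274 0.058] 0.86
side lens [0.531 0.279 0.137] 0.68
lean 27.9
top rib_foot [0.587 0.272 0.127] 0.96
top shoe_stop [0.59  0.28  0.128] 0.75
top battery [0.621 0.281 0.134] 0.73
top lamp [0.601 0.27  0.055] 0.55
top lens [0.532 0.282 0.137] 0.82
lean 26.2
```

Request:
move_arm(series="0.6 0 0.3 0 -0.5; 1.2 0 0.6 0 -0.5; 1.8 0 0.9 0 -0.5; 2.4 0 1.2 0 -0.5; 3 0 1.6 0 -0.5; 3.4 0 1.9 0 -0.5; 3.4 0 1.9 0 -0.5")

```text
time_s: 27.22
position: [0.4803, 0.2826, 0.1439]
tool_rot: [[-0.999, 0.041, 0.007], [0.041, 0.999, 0.001], [-0.007, 0.001, -1.0]]
ft_force: [8.0, -0.0, -1.1]
grip_width: 0.0484
gripper_force: 132.1
```

```bash
python3 -c "
from h import *
tilt()"
```

```text
27.225 [0.4803 0.2826 0.1439] [ 8.  -0.  -1.1] [ 0.03 -1.89  0.  ] 132.08624839782715
side rib_foot [0.568 0.277 0.132] 0.84
side shoe_stop [0.57  0.281 0.132] 0.78
side battery [0.597 0.278 0.15 ] 0.78
side lamp [0.6   0.277 0.063] 0.82
side lens [0.509 0.281 0.124] 0.97
lean 43.1
top rib_foot [0.566 0.276 0.127] 0.62
top shoe_stop [ 0.542  0.282 -0.003] 0.58
top battery [0.596 0.283 0.146] 0.91
top lamp [0.598 0.275 0.068] 0.76
top lens [0.512 0.278 0.122] 0.76
lean 44.9
```

Request:
move_arm(series="0 0 -3 0 -0.5; 0 0 -6.5 0 -0.5; 0 0 -10.5 0 -0.5; -2 -5 -10.5 0 -0.5; -4.5 -10 -10.5 0 -0.5; -7 -15.5 -10.5 0 -0.5; -9.5 -21 -10.5 0 -0.5; -12 -26 -10.5 0 -0.5", force=120)

```text
time_s: 28.82
position: [0.5868, 0.016, 0.2467]
tool_rot: [[-0.999, 0.041, -0.004], [0.041, 0.999, 0.001], [0.004, 0.001, -1.0]]
ft_force: [0.8, 0.7, -5.5]
grip_width: 0.0484
gripper_force: 131.2
```

Request:
move_arm(series="-1 -2.5 0 0 -0.5; -1.6 -4 1 0 -0.5; -1.6 -4.2 1.7 0 -0.5; -1.6 -4.2 1.7 0 -0.5; -1.6 -4.2 1.7 0 -0.5")

```text
time_s: 29.45
position: [0.6015, -0.0238, 0.2308]
tool_rot: [[-0.999, 0.039, 0.0], [0.039, 0.999, 0.0], [-0.0, 0.0, -1.0]]
ft_force: [0.4, 0.4, -6.9]
grip_width: 0.0485
gripper_force: 131.1
```

```bash
python3 - <<'E'
from h import *
tilt()
im=shot('side','s9')
for t in ['cells','roll','board','driver','jar','meter','tin']: print(t,[np.round(x['point'],3).tolist() for x in spotter.mark_of(t,'side')[:1]])
E
```

```text
29.45 [ 0.6015 -0.0238  0.2308] [ 0.4  0.4 -6.9] [-0.04  0.43 -0.03] 131.1136507987976
side rib_foot [ 0.688 -0.026  0.22 ] 0.82
side shoe_stop [ 0.691 -0.027  0.219] 0.95
side battery [ 0.722 -0.028  0.232] 0.75
side lamp [ 0.719 -0.032  0.148] 0.75
side lens [ 0.632 -0.026  0.205] 0.94
lean 43.4
top rib_foot [ 0.332 -0.276 -0.001] 0.69
top battery [ 0.718 -0.026  0.233] 0.52
cells [[0.645, 0.113, 0.001]]
roll [[0.704, -0.09, 0.001]]
board [[0.727, 0.026, -0.001]]
driver [[0.331, -0.279, -0.005]]
jar [[0.74, 0.254, 0.0]]
meter []
tin [[0.359, 0.282, -0.006]]
```

View pics/s9.png

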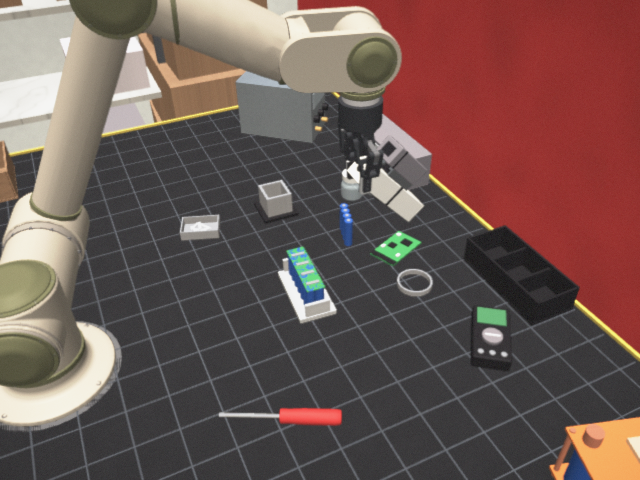

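The picture shows the lamp held at (385,190), leaning about 44° with the lens towards the pack. The battery is on it, the dock is empty and the bystanders haven't moved. Handing in.

```bash
python3 -c "
from rig import order
print(order.close_job())"
```

```text
the job is handed in; nothing more can be done
None
```

The job is handed in: the battery is home on the rail, and the lamp is gripped by itself, raised and leaning about 44° with its lens about 20 cm from the middle of the pack. No verdict came back. The bystanders I checked at the end had not moved; the network missed the meter in that last check, but it looks in place in the picture.

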